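# Hold a toy-house roof panel flush on its rafters

### The job

Set up the glue-up of the toy house roof: lay the ridge rod in the jig's two V rests and slide the tailstock in until both ends of the rod are home in the end cups. Then take the red roof panel by its block, tilt it to the slope of the rafters and hold it gently pressed flush on them, centred between the rests, long upper edge snug against the rod. Finish while still holding it there; do not shift the rafters or disturb the other things on the table.

Things in the scene. Friction and masses are not known exactly. Their poses are not given: they have to be found in the camera images.
- jig: The fixed roof jig on a plywood base 150 x 325 x 18 mm (base centre 20 mm to +x and 17.5 mm to +y of the origin). Origin on the table under the base; x points away from the robot, y runs along the ridge, z up. The ridge axis runs along y at x = 60 mm, 105 mm above the table.
- rest (a point): Where the rod's axis lies in the wooden V rest at jig y = +72 mm; its twin is at y = -72 mm. Each is 8 mm thick, a 90 degree V, 30 mm wide at the mouth, its top 7 mm above the ridge axis. A 12 mm rod dropped in lies on the ridge axis. Axes as the jig's.
- head_cup (a point): Centre of the mouth of the fixed steel cup (outside 25 mm, bore 15 mm, 10 mm deep) on the blue head block at the jig's -y end, at jig y = -107 mm; it faces +y. With the tailstock at 0 the rod has 12 mm free at each end when laid with its centre 22 mm to +y of ridge. Axes as the jig's.
- ridge (a point): Point on the ridge axis where the middle of the rod ends up when both its ends are home in the cups (y = -12 mm in the jig). Axes as the jig's.
- tailstock (a joint): Slide of the blue tailstock at the jig's +y end, in m: 0 open (mouth of its cup, same as the head's, at jig y = +127 mm), growing as it moves to -y. With the rod home in both cups it reads 0.044 (0.050 at most with no rod). It starts at 0 to 0.008, slides at about 2.5 N, stays where left; its cup pushes the rod along the V rests into the head cup.
- tail_grip (a point): Point in the tailstock's orange upright post (16 mm across, 42 mm tall, on the tailstock), 38 mm above the ridge axis, 16 mm below the post's top. Moves with the tailstock. Axes as the jig's.
- former: Two wooden rafters (16 mm wide, 76 mm clear between them) joined at the low end by a 28 mm wide cross board. Origin on the ridge axis midway between the V rests; x up the slope, y along the ridge, z the slope's normal. Flat upper face at z = -4 mm, x = -12 to -102 mm. The slope (0.15 to 0.42 rad, down towards the robot) differs each time and is clamped stiffly.
- former_face (a point): Point on the rafters' upper face, 51 mm down the slope from the ridge axis, where the centre of the panel's underside belongs when the panel's edge touches the rod. Axes as former.
- rod_center (a point): Centre of the ridge rod: round pale dowel 12 mm in diameter, 210 mm long, 22 g (hidden mass may differ), x along its length. It starts lying in the V's of rod_stand, its axis 48 mm above the table.
- rod_stand: Fixed dark wooden stand 160 x 60 x 12 mm with two V's (10 mm thick) at x = -60 and +60 mm, clear between them; origin under its base, x along the rod.
- panel: Red roof panel 90 (x) x 110 (y) x 8 mm, about 90 g, with a pale wooden grip block 25 (x) x 40 (y) x 30 mm tall glued on the middle of its upper face. Origin at the centre of the underside, z out of the block side. It starts flat on the table, block up. Same both ways round.
- panel_block (a point): Point inside the grip block, 25 mm above the panel's underside (13 mm under the block's top). Axes as the panel's.
- cup: Paper cup, 76 mm wide, 100 mm tall; leave alone. Origin under its base.
- tub: White open tub 130 x 190 x 50 mm of wooden discs; leave alone. Origin under its base.
- car: Small wooden toy car 100 mm long, 56 mm tall; leave alone. Origin under it.
- flask: Red flask, 74 mm wide, 220 mm tall; leave alone. Origin under its base.
- clamp: Black spring clamp with orange jaws, 165 mm long, 22 mm tall, lying; leave alone. Origin under it.
- offcut: Wood offcut 50 x 70 x 18 mm; leave alone. Origin under it.
- glue: Yellow glue bottle, 48 mm wide, 130 mm tall; leave alone. Origin under its base.
- rod: The same rod as a body (its origin lies on its surface and turns with it: use rod_center for its place).

How it is judged:
By the outcome, as a careful person would: the job done as asked, in the order asked, and still so for the second after the job is handed in, while the arm keeps its last pose, push and grip.
It also fails if it takes over 64 s, if anything falls off the work surface, if the arm or the gripper's body presses on something with over 40 N, if the wrist force passes 120 N, or if a joint passes its speed limit or range.

### The arm

A 6-joint arm with a two-finger parallel gripper is mounted at the origin on the work surface. World frame = base frame: x ahead of the robot, y to its left, z up, the work surface at z = 0. Lengths are in m, angles in degrees, forces in N, time in s.
With the tool pointing down it reaches from about 0.425 to 0.925 m from the base axis. Payload 12.5 kg.
Tool frame: the origin (TCP) lies at the very end of the fingers, on their centre line; the grasp point (between the pads) lies 19 mm behind it; z points along the fingers, y is the line along which they close (so a half turn about z gives the same grasp; the last joint's range is limited). The gripper opens to 85 mm and grips with 20 to 120 N. Pads are 22 mm wide; open, the fingers measure 114 mm over their backs; the gripper's body (76 mm by 85 mm) begins 54 mm behind the grasp point. The pads swing forward as they close: fully open they stand 13 mm farther back than shut.
Start: joints at [-74.863, 28.126, 89.318, -0, 62.55, -6.05], TCP at [0.226, -0.583, 0.231] pointing down, gripper open.
Joint ranges: [-177.58, 177.58], [-47.91, 125.51], [2.72, 160], [-65.01, 245.01], [3.68, 167.84], [-153.87, 153.87]. Speed limits (degrees/s): [127.2, 127.2, 159.86, 180, 180, 180].

### API

Orientations are given as a 3x3 rotation matrix whose columns are the frame's x, y, z axes.
In Python, from station import manip gives the robot as it stands.
- The arm moves only by the shell command python3 steer.py 'ROWS' [OPENING]. ROWS is a JSON list of rows, 1 to 20 of them, each written [[dx, dy, dz], [rx, ry, rz]]: dx, dy, dz in m, then a rotation vector rx, ry, rz in degrees; each row shifts and turns the commanded pose from where the row before left it, along the tool's axes as they then stand; what a row does not reach is not made up. A row lasts 1/12 s, in which the tool goes at most 0.0417 m and 7.16 degrees, less where a joint would pass 70% of its speed; a pose out of reach is approached as far as the arm can. OPENING is the finger opening in m, set as the command begins (- or left out keeps the last). The fingers move at their own pace and stop on an object; the grip force is fixed at half the most. Time passes only in rows, so rows that do not move let the fingers close. It prints the time, the measured TCP pose, the force, the opening and the grip force at its end. Input that does not fit is refused with a message, and nothing moves.
- manip.state(): the state, without advancing time (a new reading comes with each control period).
- manip.grab_frame(name): name is "scene" or "top"; returns a dict with "pixels" (400x640x3 uint8, red, green, blue), "mtx" (3x3 intrinsics, pixels), "k1" (the pictures are not rectified: a ray, as slopes to the right and down, at radius r is drawn at 1 + k1 r^2 times it, then the intrinsics apply), "R" (3x3) and "t" (3): a world point X has camera coordinates R X + t. Camera axes: x right, y down, z forward; pixel columns grow to the right and rows downward; lengths in m; the calibration is good to about 2 mm. A picture is of the moment at which its call begins. There is no depth.
- manip.finish_job(): hands the job in; it is judged then, once.
The state is a dict: "t": time; "joints": joint angles; "joint_velocities": joint speeds; "tau": joint torques, N m; "tcp_pos": TCP position; "tool_rot": TCP orientation; "force": force on the tool from outside, world axes, zero at the start; "torque": the same for the moment, N m; "opening": finger opening in m; "finger_force": force on a finger pad.
Only numpy, scipy, OpenCV 4.12 (cv2) and the standard library are available. Lean on these libraries where they do the work, as an engineer would, in place of code of your own. Each camera call takes 0.05 s, during which the arm holds its last target. There are 200 camera calls.

## Working session

There is one attempt and no reset: what is moved stays moved. The work goes in short steps, Python scripts to look and compute and a shell command to move; the robot and the scene stay as the last step left them, time stands still between calls to the robot, and variables do not carry over. Pictures are saved under pics/ and viewed, at most 10 in all, crops included, and the job is handed in when it is done.

```bash
ls; mkdir -p pics; python3 - <<'E'
from station import manip
import cv2,numpy as np
for n in("scene","top"):
    f=manip.grab_frame(n); cv2.imwrite(f"pics/{n}0.png",f["pixels"][:,:,::-1]); np.savez(f"{n}0.npz",**f)
    print(n,f["mtx"].tolist(),f["k1"],f["R"].round(4).tolist(),f["t"].round(4).tolist())
print(manip.state())
E
```

```text
pics
station.py
steer.py
scene [[492.5075999003977, 0.0, 324.57167350066044], [0.0, 492.5075999003977, 205.3862524132234], [0.0, 0.0, 1.0]] -0.09765694528780312 [[-0.4651, 0.8851, 0.0168], [0.4942, 0.2754, -0.8246], [-0.7345, -0.3752, -0.5655]] [0.2629, -0.2047, 2.0104]
top [[451.03065866630106, 0.0, 321.9372326489479], [0.0, 451.03065866630106, 195.58838700518302], [0.0, 0.0, 1.0]] 0.03541063435824631 [[0.0002, -1.0, -0.0064], [-0.9963, 0.0003, -0.0856], [0.0856, 0.0064, -0.9963]] [0.0102, 0.6118, 1.2786]
{'t': 0.1, 'joints': array([-7.48647930e+01,  2.81618985e+01,  8.93462185e+01,  5.67313196e-04,
        6.25477967e+01, -6.05050495e+00]), 'joint_velocities': array([-0.09125309, -0.02223995, -0.06156236, -0.11693129,  0.02214127,
       -0.03412634]), 'tau': array([ 1.20330624e-03, -6.19447088e+01, -2.62025821e+01, -1.25586598e-04,
        2.87577051e-03,  1.09350459e-06]), 'tcp_pos': array([ 0.22584346, -0.58256826,  0.2307756 ]), 'tool_rot': array([[ 9.32415617e-01,  3.61387683e-01, -2.46317750e-04],
       [ 3.61387750e-01, -9.32415145e-01,  9.44321169e-04],
       [ 1.11595639e-04, -9.69516023e-04, -9.99999524e-01]]), 'force': array([-0.52310853,  0.04043033, -0.2532667 ]), 'torque': array([ 0.0222416 , -0.02596819,  0.00190003]), 'finger_force': 0.0, 'opening': 0.0850369605815888}
```

View pics/scene0.png

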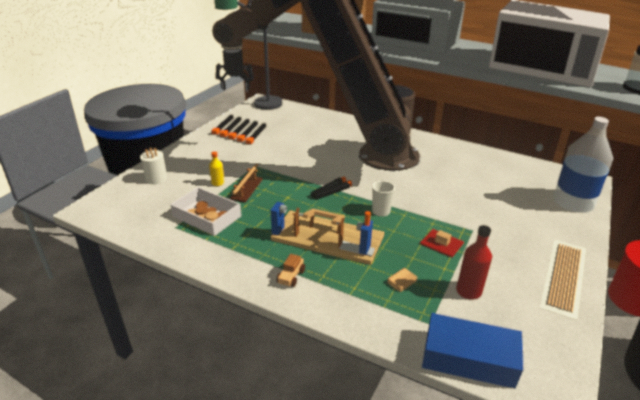

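View pics/top0.png

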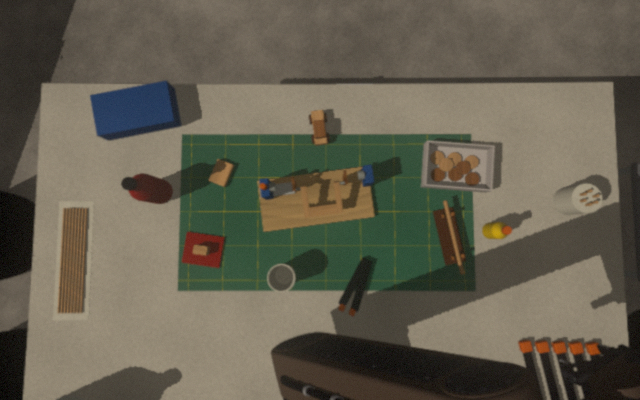

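The scene view shows the jig near (325,235), the rod stand near (245,185) and the panel near (442,242). In the top view the jig is near (317,198), the rod near (453,236) and the panel near (204,249). I'll enlarge these next.

```bash
cat > h.py <<'E'
import cv2,numpy as np
def crop(im,x0,y0,x1,y1,s):
    """Enlarged crop with ticks each 10 px labelled in image pixels."""
    c=cv2.resize(np.ascontiguousarray(im[y0:y1,x0:x1,::-1]),None,fx=s,fy=s,interpolation=cv2.INTER_CUBIC)
    c=cv2.convertScaleAbs(c,alpha=1.5,beta=10)
    for x in range(-(-x0//10)*10,x1,10):
        u=int((x+.5-x0)*s); cv2.line(c,(u,0),(u,c.shape[0]),(255,255,255) if x%50==0 else (150,150,150),1) if 0 else cv2.line(c,(u,0),(u,8),(255,255,255),1)
        cv2.putText(c,str(x),(u-10,18),0,.35,(255,255,255),1)
    for y in range(-(-y0//10)*10,y1,10):
        v=int((y+.5-y0)*s); cv2.line(c,(0,v),(8,v),(255,255,255),1); cv2.putText(c,str(y),(10,v+4),0,.35,(255,255,255),1)
    return c
def compose(parts,name):
    H=max(p.shape[0] for p in parts); out=[cv2.copyMakeBorder(p,0,H-p.shape[0],0,4,0) for p in parts]
    o=np.hstack(out); print(o.shape); cv2.imwrite(name,o)
def load(n): return dict(np.load(n+".npz"))
def dist(f): return np.array([float(f["k1"]),0,0,0,0])
def proj(f,X):
    X=np.atleast_2d(X).astype(float)
    return cv2.projectPoints(X,cv2.Rodrigues(f["R"])[0],f["t"],f["mtx"],dist(f))[0][:,0]
def ray(f,uv):
    n=cv2.undistortPoints(np.array([[uv]],float),f["mtx"],dist(f))[0,0]
    d=f["R"].T@np.array([n[0],n[1],1]); return -f["R"].T@f["t"],d
def onz(f,uv,z):
    o,d=ray(f,uv); return o+d*(z-o[2])/d[2]
def tri(f,a,g,b):
    """Midpoint and gap of two rays."""
    o1,d1=ray(f,a);o2,d2=ray(g,b)
    A=np.c_[d1,-d2]; s=np.linalg.lstsq(A,o2-o1,rcond=None)[0]
    p,q=o1+s[0]*d1,o2+s[1]*d2; return (p+q)/2,np.linalg.norm(p-q)
E
python3 - <<'E'
from h import *
t=load("top0")["pixels"];s=load("scene0")["pixels"]
compose([crop(t,252,158,384,238,6)],"pics/a.png")
compose([crop(t,430,192,478,280,6),crop(t,178,226,232,272,5),crop(s,228,162,266,206,6)],"pics/b.png")
compose([crop(s,264,192,390,264,6)],"pics/c.png")
E
```

```text
(480, 796, 3)
(528, 798, 3)
(432, 760, 3)
```

View pics/a.png

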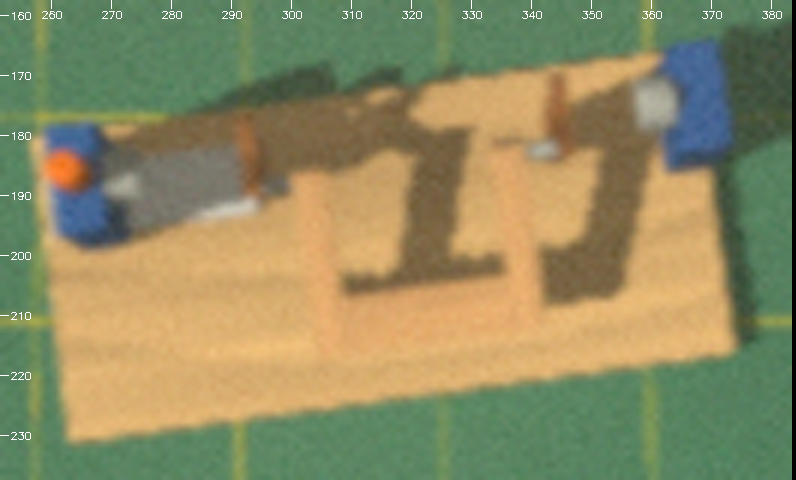

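View pics/b.png

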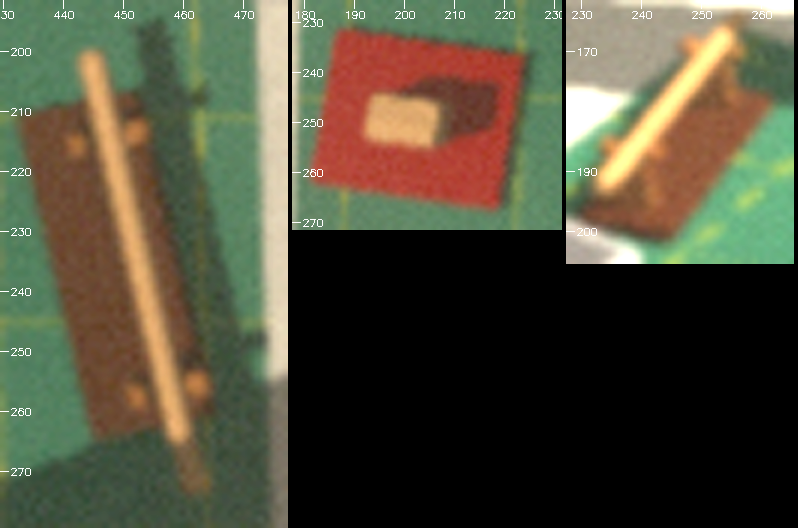

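View pics/c.png

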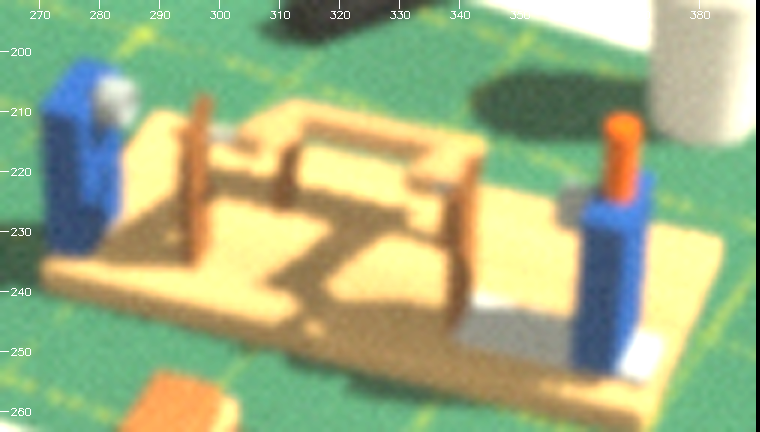

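The top crop shows the base's near corners at (262.8,230.8) and (374.3,215.8). The rests are at columns 293 and 344.5, the orange post at (262.7,185.5) and the rod ends at (444.5,200.7) and (459.5,264.8). The scene crop gives the base corners (270.7,235.2), (370.2,259.5) and (383.8,231.0), the post at (367.3,211.8), and the rafters' low corners at (312.7,207.8) and (344.7,215.7). I'll fit poses to these points and overlay the result.

```bash
cat > fit.py <<'E'
from h import *
from scipy.optimize import least_squares
T,S=load("top0"),load("scene0")
def Rz(a): c,s=np.cos(a),np.sin(a); return np.array([[c,-s,0],[s,c,0],[0,0,1]])
def J(p,X): return np.atleast_2d(X)/1000@Rz(p[2]).T+[p[0],p[1],0]
def F(p,X):   # former frame point -> jig mm ; p[3]=slope (x up slope)
    X=np.atleast_2d(X).astype(float);c,s=np.cos(p[3]),np.sin(p[3])
    return np.c_[60+c*X[:,0]-s*X[:,2],X[:,1],105+s*X[:,0]+c*X[:,2]]
pt=lambda l:np.array(l,float)
baseT=[(-55,180,18),(-55,-145,18)];bT=pt([(262.8,230.8),(374.3,215.8)])
baseS=[(95,-145,18),(95,180,18),(-55,180,18)];bS=pt([(270.7,235.2),(370.2,259.5),(383.8,231)])
fT=[(-102,54,-4),(-102,-54,-4),(-12,54,-4),(-12,38,-4),(-12,-38,-4),(-12,-54,-4)]
c2=lambda x,y:(252+x/6-.5,158+y/6-.5)
uT=pt([c2(322,355),c2(543,322),c2(290,172),c2(327,170),c2(492,142),c2(527,138)])
fS=[(-102,-54,-4),(-102,54,-4)];uS=pt([(312.7,207.8),(344.7,215.7)])
cupT=[(60,-107,117.5)];kT=pt([c2(636,103)])
def res(p):
    return np.r_[(proj(T,J(p,baseT))-bT).ravel(),(proj(S,J(p,baseS))-bS).ravel(),(proj(T,J(p,F(p,fT)))-uT).ravel(),(proj(S,J(p,F(p,fS)))-uS).ravel(),(proj(T,J(p,cupT))-kT)[:,0]]
r=least_squares(res,[.66,0,.13,.3],loss="soft_l1"); P=r.x
if __name__=="__main__":
    print("jig",P[:2],np.degrees(P[2:]));print(res(P).round(1))
    print("slope std",np.degrees(np.sqrt(np.linalg.inv(r.jac.T@r.jac)[3,3])))
    print("post top",tri(T,(262.7,185.5),S,(367.3,211.8)), "nominal x on ridge", J(P,[(60,y,159) for y in(130,150)]))
    A=tri(T,(444.5,200.7),S,(234,192));B=tri(T,(459.5,264.8),S,(254.5,167.3));print("rod ends",A,B,np.linalg.norm(A[0]-B[0]))
    a,b=onz(T,(444.5,200.7),.052),onz(T,(459.5,264.8),.052);print("rod@z",a,b,np.linalg.norm(a-b))
    q=[(187.1,231.5),(224.1,236.5),(219.1,267.5),(181.7,262.3)];W=np.array([onz(T,u,.008) for u in q]);print("panel",W.round(4).tolist(),W.mean(0))
    print("block top",onz(T,(199.7,249.5),.034))
    im={}
    for n,f in(("t",T),("s",S)):
        g=cv2.resize(f["pixels"][:,:,::-1],None,fx=6,fy=6,interpolation=cv2.INTER_CUBIC);g=cv2.convertScaleAbs(g,alpha=1.4)
        def L(X,c,cl=True): cv2.polylines(g,[np.int32((proj(f,X)+.5)*6)],cl,c,1)
        L(J(P,[(-55,180,18),(-55,-145,18),(95,-145,18),(95,180,18)]),(255,0,255))
        L(J(P,F(P,[(-102,54,-4),(-12,54,-4),(-12,38,-4),(-74,38,-4),(-74,-38,-4),(-12,-38,-4),(-12,-54,-4),(-102,-54,-4)])),(255,255,0))
        for y in(72,-72): L(J(P,[(45,y,112),(60,y,97),(75,y,112)]),(0,255,0),False)
        th=np.linspace(0,6.28,20)
        L(J(P,[(60+12.5*np.cos(v),-107,105+12.5*np.sin(v)) for v in th]),(0,0,255))
        im[n]=g
    w=im["t"][160*6:236*6,255*6:380*6];v=im["s"][196*6:262*6,264*6:389*6]
    w=cv2.resize(w,None,fx=.8,fy=.8);v=cv2.resize(v,None,fx=.6,fy=.6);v=im["s"][196*6:262*6,264*6:389*6]
    v=cv2.resize(v,(600,int(v.shape[0]*.8)));cv2.imwrite("pics/ov.png",np.vstack([w,v])[:700]);o=np.vstack([w,v]);o=cv2.resize(o,None,fx=600/o.shape[0],fy=600/o.shape[0]);cv2.imwrite("pics/ov.png",o);print(o.shape)
E
python3 fit.py
```

```text
jig [0.58857184 0.01007501] [ 7.70534786 22.53343962]
[ 0.1  0.1 -0.2  0.  -0.9  0.5  0.4  0.9 -0.4  0.4 -0.8  0.2  0.5  0.5
 -0.   0.1 -0.4 -0.3 -0.4  0.6 -0.5  0.5 -0.7  0.5 -0.7 -0.3  0.6]
slope std 1.4640454192023764
post top (array([0.62614343, 0.1646222 , 0.15987118]), np.float64(0.002617530254042055)) nominal x on ridge [[0.63059986 0.14694592 0.159     ]
 [0.62791828 0.16676533 0.159     ]]
rod ends (array([ 0.59449528, -0.33492358,  0.05169695]), np.float64(0.0019360557254527958)) (array([ 0.41549086, -0.37351982,  0.0472016 ]), np.float64(0.0014508232851020376)) 0.183173308758179
rod@z [ 0.59495511 -0.33572161  0.052     ] [ 0.41614048 -0.37277446  0.052     ] 0.18261321091483246
panel [[0.5086, 0.4026, 0.008], [0.494, 0.2949, 0.008], [0.4048, 0.3075, 0.008], [0.4199, 0.4156, 0.008]] [0.45681333 0.35516393 0.008     ]
block top [0.45738409 0.35759578 0.034     ]
(600, 529, 3)
```

View pics/ov.png

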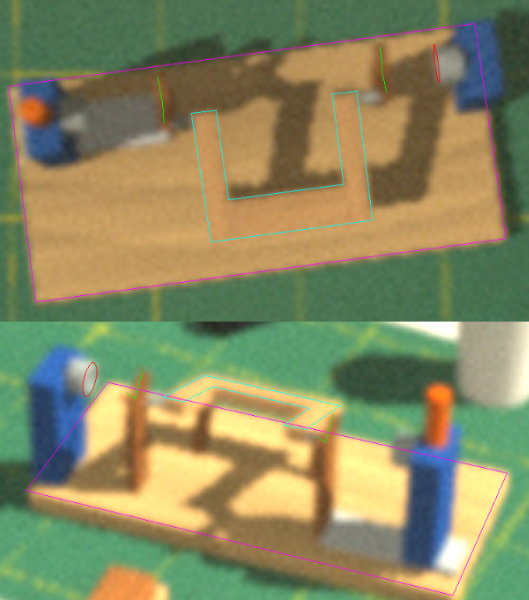

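The overlay matches the rafters, rests and base to within about 1 px. The rod's lower end continues into shadow, to crop (202,490), which is pixel (463.2,273.2), so I'll recompute the rod. I'll also refine the panel position.

```bash
python3 - <<'E'
from fit import *
A=tri(T,(444.4,200),S,(233.8,192.3));B=tri(T,(463,273),S,(257,163.8));print(A,B,np.linalg.norm(A[0]-B[0]))
a,b=onz(T,(444.4,200),.048),onz(T,(463,273),.048);print(a,b,np.linalg.norm(a-b),(a+b)/2,np.degrees(np.arctan2(*(a-b)[[1,0]])))
# rod centre-line by colour in top view: brightness profile per row
im=T["pixels"].astype(float)
rows=np.arange(203,262,3);cols=[]
for v in rows:
    c0=444.4+(v-200)*18.6/73; u=np.arange(int(c0)-4,int(c0)+6); w=np.clip(im[v,u,0]-im[v,u,2]-45,0,None); cols.append((w*u).sum()/max(w.sum(),1e-6))
k=np.polyfit(rows,cols,1);print(k,np.abs(np.polyval(k,rows)-cols).max())
a,b=[onz(T,(np.polyval(k,v),v),.048) for v in(200,273)];print(a,b,(a+b)/2,np.degrees(np.arctan2(*(a-b)[[1,0]])))
# stand outline (z=.012) centre
st=[(432.5,208.5),(452.5,206),(465,259.5),(445.5,264)];W=np.array([onz(T,u,.012) for u in st]);print("stand",W.mean(0))
# panel: red mask rectangle
hsv=cv2.cvtColor(T["pixels"],cv2.COLOR_RGB2HSV);m=((hsv[...,0]<8)|(hsv[...,0]>170))&(hsv[...,1]>110)
m[:,:175]=0;m[:,235:]=0;m[:225]=0;m[275:]=0
r=cv2.minAreaRect(np.argwhere(m)[:,::-1].astype(np.float32));print(r); W=np.array([onz(T,u,.008) for u in cv2.boxPoints(r)]);print(W.round(4).tolist(),W.mean(0))
compose([crop(S["pixels"],415,222,470,264,6)],"pics/d.png")
E
```

```text
(array([ 0.59639783, -0.33454529,  0.05171597]), np.float64(0.002242144290363744)) (array([ 0.39224479, -0.3802651 ,  0.04906796]), np.float64(0.005156717577788248)) 0.2092266187840787
[ 0.59723936 -0.33654612  0.048     ] [ 0.393325   -0.38295863  0.048     ] 0.20912958916419666 [ 0.49528218 -0.35975237  0.048     ] 12.822522698761993
[2.42301228e-01 3.95769753e+02] 1.2880255437353298
[ 0.5972394 -0.3360683  0.048    ] [ 0.39331173 -0.3799703   0.048     ] [ 0.49527557 -0.3580193   0.048     ] 12.149331831135722
stand [ 0.50048788 -0.35637664  0.012     ]
((202.62136840820312, 249.21095275878906), (38.394439697265625, 31.247753143310547), 8.746162414550781)
[[0.4215, 0.4169, 0.008], [0.5105, 0.4058, 0.008], [0.4934, 0.2953, 0.008], [0.4046, 0.3071, 0.008]] [0.45750386 0.35628061 0.008     ]
(252, 334, 3)
```

View pics/d.png

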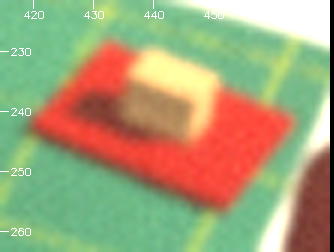

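The block top in the scene view is at (443.5,233.7). I'll triangulate it, then compute the tail position and the first moves.

```bash
cat > plan.py <<'E'
from fit import *
from scipy.spatial.transform import Rotation as Ro
def pose(ang,tilt=0):
    """tool x at ang (deg, world) with tool z down, then leaned by tilt about tool x."""
    x=np.array([np.cos(np.radians(ang)),np.sin(np.radians(ang)),0]);z=np.array([0,0,-1.])
    return np.c_[x,np.cross(z,x),z]@Ro.from_rotvec([-tilt,0,0],degrees=True).as_matrix()
def to(pos,R):
    """Tool-axes turn from the present pose, then the shift in turned axes."""
    from station import manip
    s=manip.state();print("turn",Ro.from_matrix(s["tool_rot"].T@R).as_rotvec(degrees=True).round(2),"then shift",(R.T@(np.array(pos)-s["tcp_pos"])).round(4),"F",s["force"].round(1),"t",round(s["t"],2))
E
python3 - <<'E'
from plan import *
print("block",tri(T,(199.7,249.5),S,(443.5,233.7)))
m=onz(T,c2(140,187) if 0 else (274.8,188.7),.113);q=(m-[P[0],P[1],0])@Rz(P[2])*1000;print("tail mouth in jig",q)
m=onz(T,(357.5,174.7),.113);print("head mouth in jig",(m-[P[0],P[1],0])@Rz(P[2])*1000)
m=onz(T,(262.7,185.5),.159);print("post in jig",(m-[P[0],P[1],0])@Rz(P[2])*1000)
print("ridge targets rod y=+10..",J(P,[(60,y,105) for y in(10,16,-12)]))
to([.4955,-.359,.13],pose(12.4))
E
```

```text
block (array([0.45703612, 0.35771957, 0.03837816]), np.float64(0.0027374292722636005))
tail mouth in jig [ 51.19158132 121.25437823 113.        ]
head mouth in jig [  58.8561852  -105.61948142  113.        ]
post in jig [ 58.42187572 146.95764985 159.        ]
ridge targets rod y=+10.. [[0.6466893  0.02802944 0.105     ]
 [0.64588483 0.03397526 0.105     ]
 [0.64963903 0.00622808 0.105     ]]
turn [-0.06 -0.    8.79] then shift [ 0.3114 -0.1604  0.1008] F [-0.5  0.  -0.3] t 0.1
```

```bash
python3 steer.py '[[[0,0,0],[0,0,4.4]],[[0,0,0],[0,0,4.4]],[[0.0346,-0.0178,0.0112],[0,0,0]],[[0.0346,-0.0178,0.0112],[0,0,0]],[[0.0346,-0.0178,0.0112],[0,0,0]],[[0.0346,-0.0178,0.0112],[0,0,0]],[[0.0346,-0.0178,0.0112],[0,0,0]],[[0.0346,-0.0178,0.0112],[0,0,0]],[[0.0346,-0.0178,0.0112],[0,0,0]],[[0.0346,-0.0178,0.0112],[0,0,0]],[[0.0346,-0.0178,0.0112],[0,0,0]],[[0,0,0],[0,0,0]],[[0,0,0],[0,0,0]]]' 0.05; python3 - <<'E'
from plan import *
from station import manip
to([.4955,-.359,.029],pose(12.4))
f=manip.grab_frame("top");g=manip.grab_frame("scene");np.savez("top1.npz",**f)
compose([crop(f["pixels"],425,185,490,285,6),crop(g["pixels"],215,130,285,210,5)],"pics/e.png")
E
```

```text
t: 1.18
tcp_pos: [0.4967, -0.3577, 0.1295]
tool_rot: [[0.976, 0.218, -0.001], [0.218, -0.976, 0.001], [-0.001, -0.001, -1.0]]
force: [-0.7, -1.3, 0.1]
opening: 0.0499
finger_force: 0.0
turn [-0.08  0.06  0.18] then shift [-0.0014  0.001   0.1005] F [-0.7 -1.3  0.1] t 1.18
(600, 748, 3)
```

View pics/e.png

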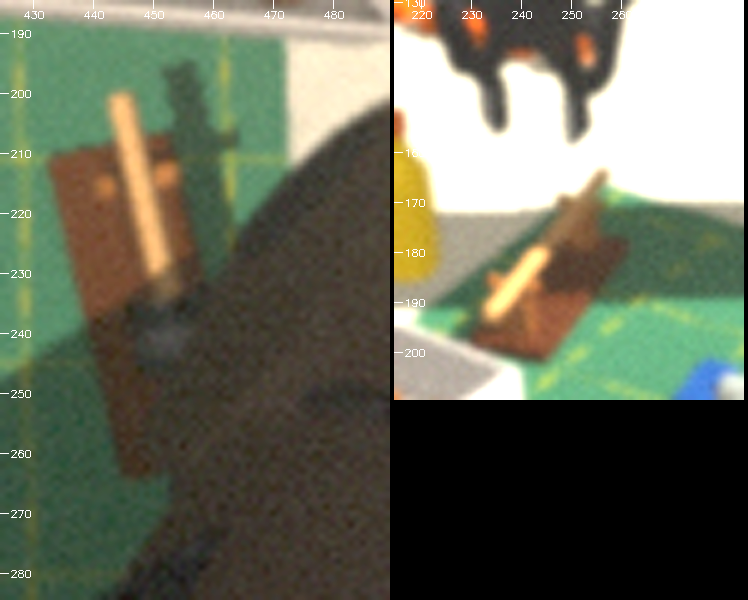

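The fingers sit over the rod's middle, and in the scene view the rod runs from (233.5,193) to (256,164). I'll descend and grip.

```bash
python3 steer.py '[[[-0.0004,0.0002,0.02],[0,0,0]],[[-0.0004,0.0002,0.02],[0,0,0]],[[-0.0003,0.0002,0.02],[0,0,0]],[[-0.0003,0.0002,0.02],[0,0,0]],[[0,0.0002,0.0195],[0,0,0]],[[0,0,0],[0,0,0]],[[0,0,0],[0,0,0]]]' && python3 steer.py '[[[0,0,0],[0,0,0]],[[0,0,0],[0,0,0]],[[0,0,0],[0,0,0]],[[0,0,0],[0,0,0]],[[0,0,0],[0,0,0]],[[0,0,0],[0,0,0]]]' 0
```

```text
t: 1.87
tcp_pos: [0.4936, -0.3617, 0.031]
tool_rot: [[0.977, 0.213, -0.001], [0.213, -0.977, 0.001], [-0.001, -0.001, -1.0]]
force: [1.0, -0.4, -0.5]
opening: 0.05
finger_force: 0.0
t: 2.37
tcp_pos: [0.4939, -0.3582, 0.0323]
tool_rot: [[0.977, 0.214, -0.002], [0.214, -0.977, 0.004], [-0.001, -0.004, -1.0]]
force: [-4.2, 16.1, 13.0]
opening: 0.0101
finger_force: 58.6
```

```bash
python3 steer.py '[[[0,0,-0.01],[0,0,0]],[[0,0,-0.02],[0,0,0]],[[0,0,-0.03],[0,0,0]],[[0,0,-0.03],[0,0,0]],[[0,0,-0.03],[0,0,0]],[[0,0,-0.03],[0,0,0]],[[0,0,0],[0,0,0]],[[0,0,0],[0,0,0]]]'; python3 - <<'E'
from plan import *
from station import manip
f=manip.grab_frame("top");g=manip.grab_frame("scene");np.savez("top2.npz",**f);np.savez("scene2.npz",**g)
to(np.r_[J(P,(60,7,105))[0][:2],.2],pose(np.degrees(P[2])+90))
compose([crop(f["pixels"],425,175,500,270,6),crop(g["pixels"],215,120,285,210,5)],"pics/f.png")
E
```

```text
t: 3.03
tcp_pos: [0.495, -0.3612, 0.1836]
tool_rot: [[0.977, 0.215, 0.003], [0.215, -0.977, -0.003], [0.003, 0.004, -1.0]]
force: [0.2, 0.1, -2.0]
opening: 0.0099
finger_force: 58.6
turn [ 0.000e+00  1.000e-02 -8.532e+01] then shift [ 0.3616  0.2031 -0.0191] F [-1.2 -0.4  0.2] t 3.13
(570, 808, 3)
```

View pics/f.png

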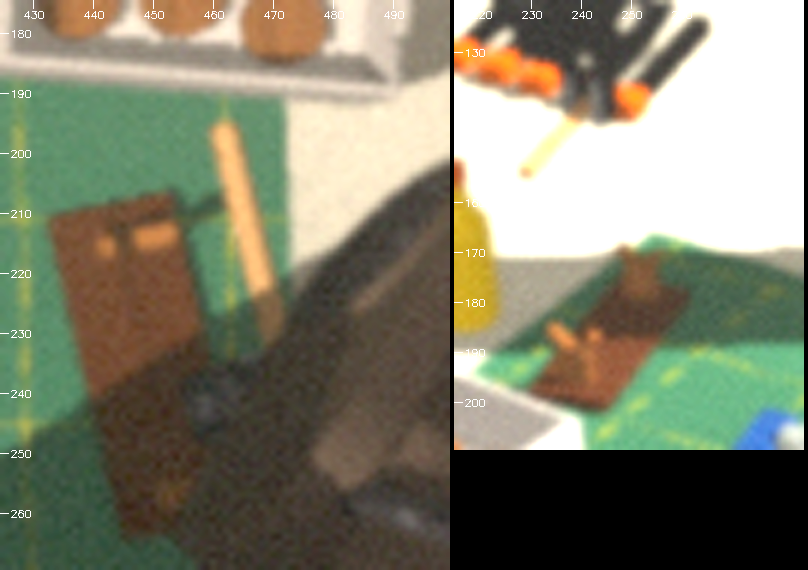

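The rod is lifted. Its end is at top (462,194.8) and scene (229.1,154.1). I'll check how far along and how level it is held.

```bash
python3 - <<'E'
from plan import *
from station import manip
s=manip.state();print(s["tcp_pos"])
e,g=tri(T,(462,194.8),S,(229.1,154.1));print(e,g,(s["tool_rot"].T@(e-s["tcp_pos"])).round(4))
e=onz(T,(462,194.8),.2026);print(e,(s["tool_rot"].T@(e-s["tcp_pos"])).round(4))
E
```

```text
[ 0.49427776 -0.36055685  0.18093097]
[ 0.59760835 -0.33840171  0.19887219] 0.004626269769065337 [ 0.1057  0.0005 -0.0179]
[ 0.59845459 -0.33938649  0.2026    ] [ 0.1063  0.0017 -0.0217]
```

```bash
python3 steer.py '[[[0,0,0],[0,0,-7.11]],[[0,0,0],[0,0,-7.11]],[[0,0,0],[0,0,-7.11]],[[0,0,0],[0,0,-7.11]],[[0,0,0],[0,0,-7.11]],[[0,0,0],[0,0,-7.11]],[[0,0,0],[0,0,-7.11]],[[0,0,0],[0,0,-7.11]],[[0,0,0],[0,0,-7.11]],[[0,0,0],[0,0,-7.11]],[[0,0,0],[0,0,-7.11]],[[0,0,0],[0,0,-7.11]],[[0,0,0],[0,0,0]]]' && python3 steer.py '[[[0.0327,0.0185,0],[0,0,0]],[[0.0327,0.0185,0],[0,0,0]],[[0.0327,0.0185,0],[0,0,0]],[[0.0327,0.0185,0],[0,0,0]],[[0.0327,0.0185,0],[0,0,0]],[[0.0327,0.0185,0],[0,0,0]],[[0.0327,0.0185,0],[0,0,0]],[[0.0327,0.0185,0],[0,0,0]],[[0.0327,0.0185,0],[0,0,0]],[[0.0327,0.0185,0],[0,0,0]],[[0.0327,0.0185,0],[0,0,0]],[[0,0,0],[0,0,0]],[[0,0,0],[0,0,0]],[[0,0,0],[0,0,0]]]'; python3 - <<'E'
from plan import *
from station import manip
to(np.r_[J(P,(60,6,105))[0][:2],.12],pose(np.degrees(P[2])+90))
f=manip.grab_frame("top");g=manip.grab_frame("scene");np.savez("top3.npz",**f);np.savez("scene3.npz",**g)
compose([crop(f["pixels"],245,140,385,215,4),crop(g["pixels"],262,150,320,245,4)],"pics/g.png")
E
```

```text
t: 4.22
tcp_pos: [0.4942, -0.3605, 0.1797]
tool_rot: [[-0.14, 0.99, -0.002], [0.99, 0.14, 0.001], [0.002, -0.001, -1.0]]
force: [-0.0, 0.7, -1.3]
opening: 0.0099
finger_force: 58.6
t: 5.38
tcp_pos: [0.6475, 0.0228, 0.1801]
tool_rot: [[-0.132, 0.991, -0.002], [0.991, 0.132, -0.0], [0.0, -0.002, -1.0]]
force: [0.3, 0.1, -0.0]
opening: 0.0097
finger_force: 58.6
turn [-0.09 -0.   -0.12] then shift [ 0.0013 -0.0001  0.0601] F [ 0.3  0.1 -0. ] t 5.38
(380, 800, 3)
```

View pics/g.png

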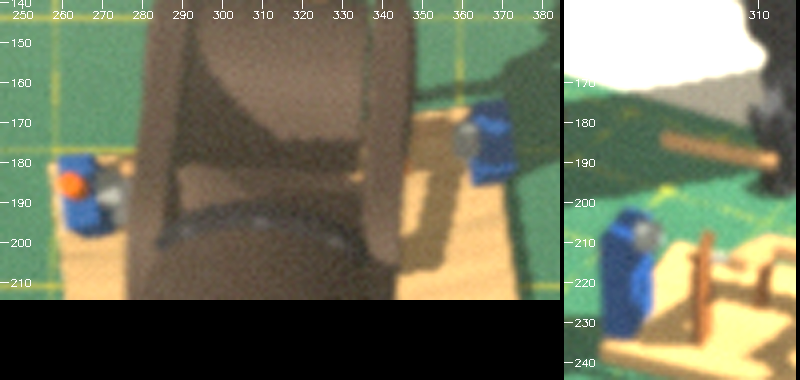

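Both V rests are clear and the rod is above the jig, with its head end at scene (286.7,183.8). I'll check this against the prediction.

```bash
python3 - <<'E'
from plan import *
from station import manip
s=manip.state();R=s["tool_rot"];p=s["tcp_pos"]
for off in(-.105,-.104,-.1): print(off,proj(S,p+R@[off,0,-.0165]))
print("cup model",proj(S,J(P,(60,-107,105))),"rest L top horns",proj(S,J(P,[(45,-72,112),(75,-72,112)])))
E
```

```text
-0.105 [[285.66151804 183.91592933]]
-0.104 [[285.97357671 183.98252979]]
-0.1 [[287.22310196 184.24921797]]
cup model [[284.73656086 209.28409435]] rest L top horns [[297.22631705 207.1701003 ]
 [293.3630561  212.48138691]]
```

```bash
python3 steer.py '[[[0.0013,0,0.02],[0,0,0]],[[0,0,0.02],[0,0,0]],[[0,0,0.02],[0,0,0]],[[0,0,0.012],[0,0,0]],[[0,0,0.006],[0,0,0]],[[0,0,0.006],[0,0,0]],[[0,0,0.004],[0,0,0]],[[0,0,0],[0,0,0]],[[0,0,0],[0,0,0]]]'
```

```text
t: 6.23
tcp_pos: [0.6481, 0.0242, 0.0935]
tool_rot: [[-0.134, 0.991, 0.001], [0.991, 0.134, -0.0], [-0.0, 0.001, -1.0]]
force: [-0.2, 0.6, -0.2]
opening: 0.01
finger_force: 58.6
```

```bash
python3 steer.py '[[[0,0,0.002],[0,0,0]],[[0,0,0.002],[0,0,0]],[[0,0,0],[0,0,0]],[[0,0,0],[0,0,0]]]'; python3 steer.py '[[[0,0,0.001],[0,0,0]],[[0,0,0.001],[0,0,0]],[[0,0,0],[0,0,0]],[[0,0,0],[0,0,0]]]'
```

```text
t: 6.57
tcp_pos: [0.6481, 0.0243, 0.0902]
tool_rot: [[-0.134, 0.991, 0.001], [0.991, 0.134, -0.0], [-0.0, 0.001, -1.0]]
force: [-2.5, 0.2, 8.0]
opening: 0.0098
finger_force: 59.5
t: 6.9
tcp_pos: [0.6482, 0.0243, 0.0899]
tool_rot: [[-0.134, 0.991, 0.003], [0.991, 0.134, -0.0], [-0.001, 0.003, -1.0]]
force: [-9.3, -0.7, 24.2]
opening: 0.0094
finger_force: 61.2
```

Contact is at the expected height, so I'll release and rise.

```bash
python3 steer.py '[[[0,0,-0.001],[0,0,0]],[[0,0,0],[0,0,0]],[[0,0,0],[0,0,0]],[[0,0,0],[0,0,0]],[[0,0,0],[0,0,0]]]' 0.045; python3 steer.py '[[[0,0,-0.01],[0,0,0]],[[0,0,-0.02],[0,0,0]],[[0,0,-0.04],[0,0,0]],[[0,0,-0.04],[0,0,0]],[[0,0,-0.02],[0,0,0]],[[0,0,0],[0,0,0]],[[0,0,0],[0,0,0]]]'; python3 - <<'E'
from plan import *
from station import manip
g=manip.grab_frame("scene");np.savez("scene4.npz",**g)
# beyond the post (jig y 147+8), room for a closed 22 mm wide pair
to(np.r_[J(P,(59,185,105))[0][:2],.2],pose(np.degrees(P[2])+90))
cv2.imwrite("pics/h.png",crop(g["pixels"],262,180,392,262,6))
E
```

```text
t: 7.32
tcp_pos: [0.6477, 0.0243, 0.0877]
tool_rot: [[-0.134, 0.991, -0.0], [0.991, 0.134, -0.0], [-0.0, -0.0, -1.0]]
force: [-0.7, -0.0, -0.5]
opening: 0.0453
finger_force: 0.0
t: 7.9
tcp_pos: [0.648, 0.0243, 0.2197]
tool_rot: [[-0.134, 0.991, 0.003], [0.991, 0.134, -0.0], [-0.001, 0.003, -1.0]]
force: [-0.1, -0.9, 0.5]
opening: 0.0451
finger_force: 0.0
turn [0.01 0.01 0.  ] then shift [ 0.1788 -0.0013  0.0182] F [-0.6  0.6 -1. ] t 7.95
```

View pics/h.png

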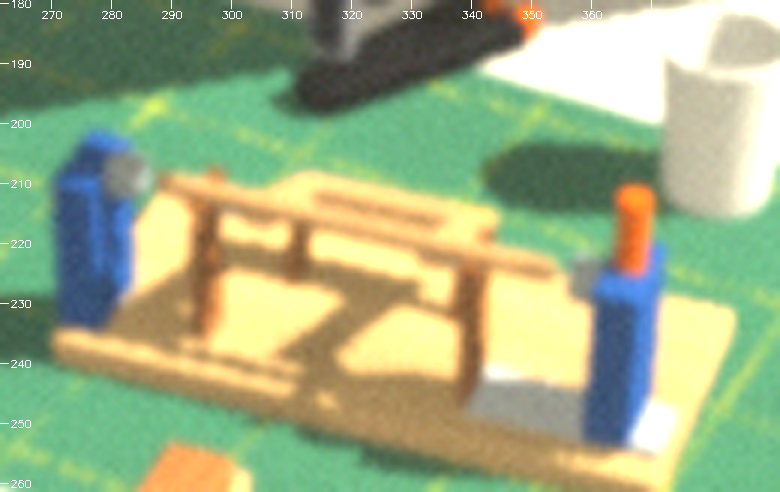

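The rod lies in both rests, running from scene (288,209) to (354,225), with clear gaps to both cups. That was my 11th picture, one over the limit of 10, so I won't view any more and will measure numerically from here. Next I'll push the tailstock with closed fingers from behind the post.

```bash
python3 steer.py '[[[0.0358,0,0],[0,0,0]],[[0.0358,0,0],[0,0,0]],[[0.0358,0,0],[0,0,0]],[[0.0358,0,0],[0,0,0]],[[0.0358,-0.0013,0],[0,0,0]],[[0,0,0.03],[0,0,0]],[[0,0,0.03],[0,0,0]],[[0,0,0.023],[0,0,0]],[[0,0,0.01],[0,0,0]],[[0,0,0],[0,0,0]],[[0,0,0],[0,0,0]]]' 0 && python3 steer.py '[[[-0.005,0,0],[0,0,0]],[[-0.005,0,0],[0,0,0]],[[-0.004,0,0],[0,0,0]],[[-0.004,0,0],[0,0,0]],[[-0.004,0,0],[0,0,0]],[[-0.004,0,0],[0,0,0]],[[0,0,0],[0,0,0]],[[0,0,0],[0,0,0]]]'; python3 - <<'E'
from plan import *
from station import manip
s=manip.state();print((Rz(P[2]).T@(s["tcp_pos"]-[P[0],P[1],0]))*1000,Rz(P[2]).T@s["force"])
E
```

```text
t: 8.87
tcp_pos: [0.6226, 0.2013, 0.1247]
tool_rot: [[-0.134, 0.991, -0.001], [0.991, 0.134, -0.0], [-0.0, -0.001, -1.0]]
force: [0.8, 0.3, 0.2]
opening: -0.0001
finger_force: 0.0
t: 9.53
tcp_pos: [0.6259, 0.1753, 0.1249]
tool_rot: [[-0.134, 0.991, -0.0], [0.991, 0.134, -0.0], [-0.0, -0.0, -1.0]]
force: [0.5, 0.1, 0.7]
opening: 0.0002
finger_force: 0.0
[ 59.18142904 158.68864613 124.9424298 ] [ 0.45864284 -0.01085028  0.68087692]
```

```bash
python3 steer.py '[[[-0.004,0,0],[0,0,0]],[[-0.004,0,0],[0,0,0]]]'; python3 steer.py '[[[-0.003,0,0],[0,0,0]],[[-0.003,0,0],[0,0,0]],[[-0.003,0,0],[0,0,0]]]';python3 steer.py '[[[-0.003,0,0],[0,0,0]],[[-0.003,0,0],[0,0,0]],[[-0.003,0,0],[0,0,0]]]';  python3 - <<'E'
from plan import *
from station import manip
s=manip.state();print((Rz(P[2]).T@(s["tcp_pos"]-[P[0],P[1],0]))*1000,Rz(P[2]).T@s["force"])
g=manip.grab_frame("scene");np.savez("scene5.npz",**g)
def orange(f):
    h=cv2.cvtColor(f["pixels"],cv2.COLOR_RGB2HSV);m=(h[...,0]>3)&(h[...,0]<14)&(h[...,1]>190)&(h[...,2]>150);m[:,:335]=0;m[:,392:]=0;m[:195]=0;m[:235][:,:0]=0;m[240:]=0
    p=np.argwhere(m);return len(p),p.mean(0)[::-1],p.min(0),p.max(0)
print(orange(load("scene4")),orange(g))
E
```

```text
t: 9.7
tcp_pos: [0.6269, 0.1679, 0.1249]
tool_rot: [[-0.135, 0.991, -0.0], [0.991, 0.135, 0.0], [0.0, -0.0, -1.0]]
force: [-1.1, 3.0, 0.8]
opening: -0.0001
finger_force: 1.5
t: 9.95
tcp_pos: [0.6282, 0.1586, 0.1249]
tool_rot: [[-0.134, 0.991, -0.0], [0.991, 0.134, 0.0], [0.0, -0.0, -1.0]]
force: [-1.2, 3.3, 0.7]
opening: 0.0001
finger_force: 1.5
t: 10.2
tcp_pos: [0.6294, 0.1496, 0.1249]
tool_rot: [[-0.134, 0.991, -0.0], [0.991, 0.134, -0.0], [-0.0, -0.0, -1.0]]
force: [-1.2, 2.9, -0.0]
opening: 0.0001
finger_force: 1.5
[ 59.13507171 132.83055393 124.87569063] [-0.79703636  3.00558265 -0.03630614]<stdin>:7: RuntimeWarning: Mean of empty slice.
  ret = um.true_divide(
Traceback (most recent call last):
ValueError: zero-size array to reduction operation minimum which has no identity
```

```bash
python3 steer.py '[[[-0.003,0,0],[0,0,0]],[[-0.003,0,0],[0,0,0]],[[-0.003,0,0],[0,0,0]]]' | grep -E "tcp|^force"; python3 steer.py '[[[-0.002,0,0],[0,0,0]],[[-0.002,0,0],[0,0,0]]]'| grep -E "tcp|^force"; python3 steer.py '[[[-0.002,0,0],[0,0,0]],[[-0.001,0,0],[0,0,0]]]'| grep -E "tcp|^force"
```

```text
tcp_pos: [0.6299, 0.1462, 0.1251]
force: [-6.3, 56.3, 0.9]
tcp_pos: [0.6299, 0.1459, 0.1252]
force: [-7.6, 74.1, -0.1]
tcp_pos: [0.6299, 0.1456, 0.1252]
force: [-9.8, 85.8, 0.2]
```

```bash
python3 steer.py '[[[0.006,0,0],[0,0,0]],[[0.006,0,0],[0,0,0]],[[0.004,0,0],[0,0,0]],[[0.004,0,0],[0,0,0]],[[0.01,0,0],[0,0,0]],[[0.02,0,0],[0,0,0]],[[0.02,0,-0.02],[0,0,0]],[[0,0,-0.04],[0,0,0]],[[0,0,-0.04],[0,0,0]],[[0.02,0,-0.02],[0,0,0]],[[0.04,0,0],[0,0,0]],[[0.04,0,0],[0,0,0]],[[0,0,0],[0,0,0]]]'| grep -E "tcp|^force"; python3 - <<'E'
from plan import *
from station import manip
g=manip.grab_frame("scene");f=manip.grab_frame("top");np.savez("scene6.npz",**g);np.savez("top6.npz",**f)
def orange(f,x0,x1,y0,y1):
    a=f["pixels"][y0:y1,x0:x1].astype(int);m=(a[...,0]-a[...,2]>90)&(a[...,0]-a[...,1]>60)&(a[...,0]>140)
    p=np.argwhere(m)[:,::-1]+[x0,y0];return (len(p),p.mean(0),p.min(0),p.max(0)) if len(p) else 0
for n in("scene0","scene4"): print(n,orange(load(n),335,392,200,232))
print(orange(g,335,392,200,232))
print(orange(load("top0"),250,300,170,200),orange(f,250,300,165,200))
# dark/light profile along rod axis line in the scene, sampled in jig mm
for nm,fr in(("scene4",load("scene4")),("scene6",g)):
    ys=np.arange(-125,140,5);uv=proj(fr,J(P,[(60,y,109) for y in ys]))
    v=cv2.remap(fr["pixels"],uv[:,0].astype(np.float32)[None],uv[:,1].astype(np.float32)[None],cv2.INTER_LINEAR)[0]
    print(nm);print(" ".join(f"{y}:{a[0]}/{a[2]}" for y,a in zip(ys,v)))
E
```

```text
tcp_pos: [0.6076, 0.3078, 0.2454]
force: [0.3, 0.7, 0.1]
scene0 (42, array([367.83333333, 216.16666667]), array([365, 211]), array([370, 224]))
scene4 (47, array([367.78723404, 216.25531915]), array([365, 211]), array([370, 224]))
(12, array([354.33333333, 209.5       ]), array([353, 208]), array([356, 211]))
(15, array([261.6, 185.6]), array([260, 184]), array([263, 187])) (12, array([277.25      , 183.91666667]), array([276, 182]), array([279, 186]))
scene4
-125:62/75 -120:81/80 -115:86/81 -110:91/83 -105:108/103 -100:103/97 -95:104/69 -90:128/66 -85:155/77 -80:166/82 -75:173/83 -70:174/79 -65:175/78 -60:172/81 -55:168/83 -50:174/84 -45:178/85 -40:179/83 -35:186/84 -30:191/87 -25:190/86 -20:189/85 -15:190/86 -10:182/83 -5:179/84 0:178/81 5:180/81 10:175/78 15:178/80 20:180/82 25:183/82 30:182/81 35:178/80 40:177/81 45:181/83 50:185/84 55:193/87 60:192/85 65:192/85 70:187/81 75:183/82 80:176/79 85:176/87 90:175/86 95:174/85 100:167/83 105:159/80 110:155/80 115:129/87 120:102/87 125:88/80 130:86/83 135:70/101
scene6
-125:60/76 -120:80/79 -115:83/77 -110:89/71 -105:96/58 -100:101/55 -95:101/54 -90:99/53 -85:102/57 -80:102/56 -75:103/55 -70:103/49 -65:104/49 -60:103/52 -55:104/57 -50:100/51 -45:105/56 -40:112/56 -35:123/57 -30:131/61 -25:126/57 -20:135/61 -15:163/71 -10:177/80 -5:178/81 0:177/78 5:179/80 10:175/79 15:176/78 20:179/82 25:181/80 30:179/79 35:177/80 40:176/79 45:180/81 50:184/83 55:193/84 60:191/88 65:176/79 70:135/62 75:109/49 80:103/58 85:92/76 90:88/82 95:77/80 100:50/75 105:43/68 110:51/66 115:39/67 120:37/85 125:48/125 130:83/117 135:125/92
```

The post moved 15.7 px in the top view, about 40 mm, and rod colour runs from about jig y −107 to +80. That fits both ends being home, with the push having met a hard stop. I'll check precisely and plan the panel grasp.

```bash
python3 - <<'E'
from plan import *
a,b=[((onz(T,u,.157)-[P[0],P[1],0])@Rz(P[2])*1000).round(1) for u in((261.6,185.6),(277.25,183.92))];print("post",a,b)
to([.457,.357,.1],pose(81.8))
E
```

```text
post [ 58.8 150.1 157. ] [ 57.7 109.1 157. ]
turn [ 0.    0.03 16.  ] then shift [ 0.0313 -0.1575  0.1448] F [ 0.2 -0.2 -0.3] t 12.02
```

```bash
python3 steer.py '[[[0,0,0],[0,0,5.4]],[[0,0,0],[0,0,5.3]],[[0,0,0],[0,0,5.3]],[[0.0052,-0.0262,0.024],[0,0,0]],[[0.0052,-0.0262,0.024],[0,0,0]],[[0.0052,-0.0263,0.024],[0,0,0]],[[0.0052,-0.0263,0.024],[0,0,0]],[[0.0052,-0.0263,0.024],[0,0,0]],[[0.0053,-0.0262,0.0248],[0,0,0]],[[0,0,0],[0,0,0]],[[0,0,0],[0,0,0]],[[0,0,0],[0,0,0]]]' 0.065|grep -E "tcp|tool|open"; python3 - <<'E'
from plan import *
to([.457,.357,.013],pose(81.8))
E
```

```text
tcp_pos: [0.4588, 0.3558, 0.1008]
tool_rot: [[0.145, 0.989, 0.001], [0.989, -0.145, 0.0], [0.001, 0.001, -1.0]]
opening: 0.0651
turn [ 0.07 -0.03 -0.14] then shift [ 0.0009 -0.002   0.0878] F [-0.6 -0.   0.6] t 13.02
```

```bash
python3 steer.py '[[[0.0009,-0.002,0.025],[0,0,0]],[[0,0,0.025],[0,0,0]],[[0,0,0.02],[0,0,0]],[[0,0,0.012],[0,0,0]],[[0,0,0.0055],[0,0,0]],[[0,0,0],[0,0,0]],[[0,0,0],[0,0,0]]]' | grep -E "tcp|force|open" && python3 steer.py '[[[0,0,0],[0,0,0]],[[0,0,0],[0,0,0]],[[0,0,0],[0,0,0]],[[0,0,0],[0,0,0]],[[0,0,0],[0,0,0]],[[0,0,0],[0,0,0]]]' 0
```

```text
tcp_pos: [0.4565, 0.3574, 0.0135]
force: [-0.3, 1.0, 0.5]
opening: 0.065
finger_force: 0.0
t: 14.1
tcp_pos: [0.4561, 0.3577, 0.0137]
tool_rot: [[0.144, 0.99, 0.001], [0.99, -0.144, 0.001], [0.001, 0.001, -1.0]]
force: [0.0, -1.5, 7.0]
opening: 0.024
finger_force: 60.5
```

Gripped. I'll lift, turn, tilt and head for a hover over the rafters.

```bash
python3 steer.py '[[[0,0,-0.01],[0,0,0]],[[0,0,-0.03],[0,0,0]],[[0,0,-0.04],[0,0,0]],[[0,0,-0.04],[0,0,0]],[[0,0,-0.04],[0,0,0]],[[0,0,-0.04],[0,0,0]],[[0,0,0],[0,0,-5.4]],[[0,0,0],[0,0,-5.3]],[[0,0,0],[0,0,-5.3]],[[0,0,0],[-5.7,0,0]],[[0,0,0],[-5.6,0,0]],[[0,0,0],[-5.6,0,0]],[[0,0,0],[-5.6,0,0]],[[0,0,0],[0,0,0]],[[0,0,0],[0,0,0]]]' | grep -E "tcp|force|open"; python3 - <<'E'
from plan import *
sl=np.degrees(P[3])
to(J(P,F(P,(-65,0,-4+13.7+45)))[0],pose(np.degrees(P[2])+90,sl))
E
```

```text
tcp_pos: [0.4548, 0.3574, 0.2133]
force: [0.4, -0.5, -0.8]
opening: 0.0237
finger_force: 59.4
turn [-0.15  0.01  0.06] then shift [-0.3622  0.0283  0.1013] F [ 0.4 -0.5 -0.8] t 15.35
```

```bash
python3 steer.py '[[[-0.0362,0.0028,-0.001],[0,0,0]],[[-0.0362,0.0028,0],[0,0,0]],[[-0.0362,0.0028,0],[0,0,0]],[[-0.0362,0.0028,0],[0,0,0]],[[-0.0362,0.0028,0],[0,0,0]],[[-0.0362,0.0028,0],[0,0,0]],[[-0.0362,0.0028,0],[0,0,0]],[[-0.0362,0.0029,0],[0,0,0]],[[-0.0362,0.0029,0],[0,0,0]],[[-0.0364,0.0029,0],[0,0,0]],[[0,0,0.025],[0,0,0]],[[0,0,0.025],[0,0,0]],[[0,0,0.025],[0,0,0]],[[0,0,0.015],[0,0,0]],[[0,0,0.01],[0,0,0]],[[0,0,0],[0,0,0]],[[0,0,0],[0,0,0]],[[0,0,0],[0,0,0]]]' | grep -E "tcp|force|open"; python3 - <<'E'
from plan import *
from station import manip
sl=np.degrees(P[3]);R=pose(np.degrees(P[2])+90,sl)
to(J(P,F(P,(-65,0,-4+13.7+45)))[0],R)
s=manip.state();print("base torque tool",(s["tool_rot"].T@s["torque"]).round(3),"F tool",(s["tool_rot"].T@s["force"]).round(2))
g=manip.grab_frame("scene");np.savez("scene7.npz",**g)
a=g["pixels"].astype(int);m=((a[...,0]-a[...,1]>60)&(abs(a[...,1]-a[...,2])<35)).astype(np.uint8);m[:,:270]=0;m[:,400:]=0;m[:150]=0;m[240:]=0
n,l,st,c=cv2.connectedComponentsWithStats(m);i=1+np.argmax(st[1:,4]);print(st[i],c[i])
pm=l==i;print("hull",cv2.approxPolyDP(cv2.convexHull(np.argwhere(pm)[:,::-1].astype(np.int32)),2,True)[:,0].tolist())
X=np.array([(px,py,pz) for pz in(8,0) for px,py in((-45,-55),(45,-55),(45,55),(-45,55))])/1000
# panel frame in tool: x->tool y, y->tool x, z->-tool z
loc=np.c_[X[:,1],X[:,0],.0137-X[:,2]];print(proj(g,s["tcp_pos"]+loc@s["tool_rot"].T).round(1).tolist())
E
```

```text
tcp_pos: [0.568, 0.0071, 0.133]
force: [-0.6, -0.4, -0.5]
opening: 0.024
finger_force: 59.4
turn [ 0.02 -0.02  0.01] then shift [ 0.0002 -0.0011  0.0021] F [-0.6 -0.4 -0.5] t 16.85
base torque tool [ 0.26  -0.004  0.011] F tool [-0.34 -0.77  0.2 ]
[308 193  40  12 181] [329.66850829 198.97790055]
hull [[347, 200], [339, 204], [308, 196], [314, 193]]
[[314.8, 191.2], [305.0, 195.5], [339.5, 202.9], [347.5, 198.2], [314.4, 193.7], [304.6, 198.0], [339.1, 205.5], [347.1, 200.7]]
```

```bash
python3 - <<'E'
from plan import *
p=np.array([.648,.0243,.105]);print("ridge by touch, jig mm",(p-[P[0],P[1],0])@Rz(P[2])*1000)
g=load("scene7");ys=np.arange(-75,76,3)
from station import manip
s=manip.state()
loc=np.c_[ys/1000,np.full(len(ys),.043),np.full(len(ys),.0137-.006)];uv=proj(g,s["tcp_pos"]+loc@s["tool_rot"].T).astype(np.float32)
v=cv2.remap(g["pixels"],uv[:,:1],uv[:,1:],cv2.INTER_LINEAR)[:,0].astype(int);print(" ".join(f"{y}:{a[0]-a[1]}" for y,a in zip(ys,v)))
E
python3 steer.py '[[[0,0,0.012],[0,0,0]],[[0,0.004,0.012],[0,0,0]],[[0,0.004,0.01],[0,0,0]],[[0,0,0.004],[0,0,0]],[[0,0,0],[0,0,0]],[[0,0,0],[0,0,0]],[[0,0,0],[0,0,0]]]' | grep -E "tcp|force"
```

```text
ridge by touch, jig mm [ 60.79882995   6.12850069 105.        ]
-75:-55 -72:-53 -69:-53 -66:-57 -63:-55 -60:-52 -57:-40 -54:-11 -51:25 -48:53 -45:69 -42:72 -39:70 -36:66 -33:70 -30:77 -27:80 -24:81 -21:80 -18:80 -15:82 -12:83 -9:81 -6:79 -3:81 0:84 3:81 6:82 9:81 12:83 15:83 18:83 21:82 24:83 27:83 30:84 33:84 36:80 39:81 42:84 45:84 48:84 51:86 54:94 57:96 60:75 63:34 66:-12 69:-31 72:-30 75:-23
tcp_pos: [0.5892, 0.01, 0.1005]
force: [-0.4, -0.2, -0.6]
finger_force: 59.5
```

```bash
cat > rel.py <<'E'
from plan import *
from station import manip
def rel():
    s=manip.state();j=(Rz(P[2]).T@(s["tcp_pos"]-[P[0],P[1],0]))*1000-[60.8,0,105]
    c,n=np.cos(P[3]),np.sin(P[3]);R=s["tool_rot"];p=(R.T@(s["tcp_pos"]))
    print("former xyz of underside centre",np.round([c*j[0]+n*j[2],j[1],-n*j[0]+c*j[2]-13.7],1),"tilt",np.degrees(np.arcsin(R[2,1])).round(2),"Ftool",(R.T@s["force"]).round(1),"Ttool",(R.T@s["torque"]).round(3),"t",round(s["t"],2))
rel()
E
python3 rel.py; python3 steer.py '[[[0,0.002,0.0015],[0,0,0]],[[0,0,0.0015],[0,0,0]],[[0,0,0],[0,0,0]],[[0,0,0],[0,0,0]]]'>/dev/null;python3 rel.py;python3 steer.py '[[[0,0.001,0.001],[0,0,0]],[[0,0,0.001],[0,0,0]],[[0,0,0],[0,0,0]],[[0,0,0],[0,0,0]]]'>/dev/null;python3 rel.py
```

```text
former xyz of underside centre [-57.3  -0.1   5.2] tilt 22.52 Ftool [-0.1 -0.6  0.4] Ttool [ 0.216  0.006 -0.034] t 17.48
former xyz of underside centre [-55.3  -0.2   1.7] tilt 22.5 Ftool [ 0.2 -0.   1.2] Ttool [0.203 0.047 0.046] t 17.82
former xyz of underside centre [-54.4  -0.2  -0.4] tilt 22.49 Ftool [ 1.1 -0.7 -0. ] Ttool [0.218 0.057 0.012] t 18.15
```

```bash
for i in 1 2 3 4; do python3 steer.py '[[[0,0,0.001],[0,0,0]],[[0,0,0],[0,0,0]],[[0,0,0],[0,0,0]]]'>/dev/null;python3 rel.py; done
```

```text
former xyz of underside centre [-54.4  -0.2  -1.4] tilt 22.5 Ftool [-0.4 -0.9  1.5] Ttool [0.259 0.008 0.034] t 18.4
former xyz of underside centre [-54.4  -0.2  -2.4] tilt 22.5 Ftool [-0.6  0.5  1.1] Ttool [ 0.251 -0.017  0.039] t 18.65
former xyz of underside centre [-54.3  -0.2  -3.4] tilt 22.5 Ftool [-0.2 -0.   0.3] Ttool [0.237 0.021 0.042] t 18.9
former xyz of underside centre [-54.3  -0.2  -3.8] tilt 22.52 Ftool [ 0.  -2.7 -7. ] Ttool [ 0.335  0.04  -0.045] t 19.15
```

```bash
python3 steer.py '[[[0,0,0.0003],[0,0,0]],[[0,0,0],[0,0,0]],[[0,0,0],[0,0,0]]]'>/dev/null;python3 rel.py;python3 steer.py '[[[0,0,0],[0.5,0,0]],[[0,0,0],[0,0,0]],[[0,0,0],[0,0,0]]]'>/dev/null;python3 rel.py;python3 steer.py '[[[0,0,0],[0.5,0,0]],[[0,0,0],[0,0,0]],[[0,0,0],[0,0,0]]]'>/dev/null;python3 rel.py
```

```text
former xyz of underside centre [-54.3  -0.2  -3.9] tilt 22.54 Ftool [  0.2  -3.9 -12.2] Ttool [ 0.517  0.022 -0.003] t 19.4
former xyz of underside centre [-54.3  -0.2  -3.7] tilt 22.05 Ftool [  0.   -4.6 -15.2] Ttool [ 0.378 -0.008  0.049] t 19.65
former xyz of underside centre [-54.2  -0.2  -3.5] tilt 21.56 Ftool [  0.2  -4.8 -18.9] Ttool [0.287 0.002 0.013] t 19.9
```

Balanced near 21.7°. I'll lift just clear, slide up to touch the rod, then press.

```bash
python3 steer.py '[[[0,0,-0.0022],[0.0,0,0]],[[0,0,0],[0,0,0]],[[0,0,0],[0,0,0]]]'>/dev/null;python3 rel.py;python3 steer.py '[[[0,0.001,0],[0,0,0]],[[0,0.001,0],[0,0,0]],[[0,0,0],[0,0,0]],[[0,0,0],[0,0,0]]]'>/dev/null;python3 rel.py;python3 steer.py '[[[0,0.0005,0],[0,0,0]],[[0,0,0],[0,0,0]],[[0,0,0],[0,0,0]]]'>/dev/null;python3 rel.py;python3 steer.py '[[[0,0.0005,0],[0,0,0]],[[0,0,0],[0,0,0]],[[0,0,0],[0,0,0]]]'>/dev/null;python3 rel.py
```

```text
former xyz of underside centre [-54.2  -0.2  -2.4] tilt 21.51 Ftool [-0.3 -0.9  1.9] Ttool [ 0.21  -0.009 -0.018] t 20.15
former xyz of underside centre [-52.3  -0.2  -2.6] tilt 21.49 Ftool [-0.1 -0.1  0.3] Ttool [ 0.24   0.019 -0.017] t 20.48
former xyz of underside centre [-51.8  -0.2  -2.5] tilt 21.5 Ftool [-0.7 -1.   1.1] Ttool [ 0.249 -0.018  0.034] t 20.73
former xyz of underside centre [-51.6  -0.1  -2.5] tilt 21.47 Ftool [-0.3 -1.1  0.7] Ttool [ 0.478 -0.076 -0.015] t 20.98
```

```bash
python3 steer.py '[[[0,0,0],[0,0,0]],[[0,0,0],[0,0,0]]]'>/dev/null;python3 rel.py;python3 steer.py '[[[0,0,0],[0,0,0]]]'>/dev/null;python3 rel.py; python3 steer.py '[[[0,0.0003,0],[0,0,0]],[[0,0,0],[0,0,0]],[[0,0,0],[0,0,0]]]'>/dev/null;python3 rel.py
```

```text
former xyz of underside centre [-51.5  -0.1  -2.5] tilt 21.47 Ftool [-0.2 -2.7  0.4] Ttool [ 0.621 -0.07  -0.01 ] t 21.15
former xyz of underside centre [-51.5  -0.1  -2.5] tilt 21.48 Ftool [-0.8 -3.   0.5] Ttool [ 0.683 -0.038  0.027] t 21.23
former xyz of underside centre [-51.4  -0.1  -2.5] tilt 21.46 Ftool [-0.7 -4.6 -0.8] Ttool [ 1.011 -0.226 -0.04 ] t 21.48
```

Rod contact is clear here, at 4.6 N. The torque readings also show the moment is taken about 0.17 m behind the panel. Re-read with that, the earlier press bore on the upper edge, so the slope is steeper than I had set. I'll back off, steepen and press again.

```bash
cat >> rel.py <<'E'
def lever(n=4):
    a=[]
    for i in range(n):
        s=manip.state();R=s["tool_rot"];a.append(np.r_[R.T@s["force"],R.T@s["torque"]])
        manip.grab_frame("scene")
    a=np.mean(a,0)-[-.2,-.5,.6,.235,0,0]
    print("F",a[:3].round(1),"Tx",a[3].round(3),"contact y mm",(1000*(a[3]+.17*a[1])/a[2]).round(1) if abs(a[2])>2 else None)
lever()
E
python3 steer.py '[[[0,-0.003,-0.001],[0,0,0]],[[0,0,0],[-2.5,0,0]],[[0,0,0],[0,0,0]],[[0,0,0],[0,0,0]]]'>/dev/null;python3 rel.py;python3 steer.py '[[[0,0,0.001],[0,0,0]],[[0,0,0.001],[0,0,0]],[[0,0,0.0005],[0,0,0]],[[0,0,0],[0,0,0]],[[0,0,0],[0,0,0]]]'>/dev/null;python3 rel.py
```

```text
former xyz of underside centre [-53.8  -0.1  -1.3] tilt 23.78 Ftool [ 0.7 -0.5  0.7] Ttool [0.223 0.037 0.037] t 21.82
F [0.5 0.3 0.3] Tx 0.003 contact y mm None
former xyz of underside centre [-53.5   0.   -3.3] tilt 23.85 Ftool [ -0.7  -1.1 -12.6] Ttool [ 0.901 -0.106 -0.001] t 22.43
F [ -0.2  -0.3 -13.5] Tx 0.682 contact y mm -46.8
```

```bash
python3 steer.py '[[[0,0,0],[0.9,0,0]],[[0,0,0],[0,0,0]],[[0,0,0],[0,0,0]],[[0,0,0],[0,0,0]]]'>/dev/null;python3 rel.py
```

```text
former xyz of underside centre [-53.3  -0.2  -3.7] tilt 22.99 Ftool [-0.6  1.6 -5.3] Ttool [ 0.172 -0.193 -0.031] t 22.97
F [-0.6  1.7 -5.7] Tx -0.037 contact y mm -44.0
```

```bash
python3 steer.py '[[[0,0,0.0004],[0.35,0,0]],[[0,0,0],[0,0,0]],[[0,0,0],[0,0,0]],[[0,0,0],[0,0,0]]]'>/dev/null;python3 rel.py
```

```text
former xyz of underside centre [-53.3  -0.2  -3.9] tilt 22.65 Ftool [-1.3  0.4 -9.8] Ttool [ 0.097 -0.186  0.054] t 23.5
F [-0.7  0.3 -9.8] Tx -0.109 contact y mm 5.7
```

Flush at about 22.65°, with the contact centred. Before the final slide I'll check the panel's centring against the rafters' own edges in the same view.

```bash
python3 - <<'E'
from plan import *
from station import manip
g=manip.grab_frame("scene");s=manip.state();ys=np.arange(-80,81,1.)
def prof(f,W,ch):
    uv=proj(f,W).astype(np.float32);v=cv2.remap(f["pixels"],uv[:,:1],uv[:,1:],cv2.INTER_LINEAR)[:,0].astype(int);return v@ch
def edges(v):
    out=[]
    d=np.gradient(np.convolve(np.pad(v,3,'edge'),np.ones(7)/7,'valid'))
    for lo,hi in((-75,-35),(35,80)):
        k=(ys>lo)&(ys<hi);w=np.abs(d[k]);w=np.where(w>w.max()*.4,w,0);out.append((round((w*ys[k]).sum()/w.sum(),1),round(w.max(),1)))
    return out
for x in(-98,-90,-80): print("former",x,edges(prof(load("scene0"),J(P,F(P,[(x,y,-4) for y in ys])),np.array([1,0,0]))),edges(prof(load("top0"),J(P,F(P,[(x,y,-4) for y in ys])),np.array([1,0,0]))))
for px in(-42,-35,-25,-15,0,15):
    loc=np.c_[ys/1000,np.full(len(ys),px/1000),np.full(len(ys),.0137-.008)]
    print("panel",px,edges(prof(g,s["tcp_pos"]+loc@s["tool_rot"].T,np.array([1,-1,0]))))
E
```

```text
former -98 [(np.float64(-56.9), np.float64(7.6)), (np.float64(57.0), np.float64(10.2))] [(np.float64(-51.2), np.float64(1.2)), (np.float64(51.4), np.float64(1.0))]
former -90 [(np.float64(-56.5), np.float64(8.3)), (np.float64(58.5), np.float64(11.9))] [(np.float64(-53.9), np.float64(6.6)), (np.float64(42.9), np.float64(1.1))]
former -80 [(np.float64(-55.4), np.float64(8.4)), (np.float64(60.6), np.float64(12.1))] [(np.float64(-54.0), np.float64(7.8)), (np.float64(46.7), np.float64(1.4))]
panel -42 [(np.float64(-53.3), np.float64(4.1)), (np.float64(63.6), np.float64(10.1))]
panel -35 [(np.float64(-57.5), np.float64(5.2)), (np.float64(59.0), np.float64(12.9))]
panel -25 [(np.float64(-56.6), np.float64(7.6)), (np.float64(60.7), np.float64(14.6))]
panel -15 [(np.float64(-55.4), np.float64(9.6)), (np.float64(62.3), np.float64(14.4))]
panel 0 [(np.float64(-53.2), np.float64(9.8)), (np.float64(65.3), np.float64(12.6))]
panel 15 [(np.float64(-55.1), np.float64(7.3)), (np.float64(67.0), np.float64(9.6))]
```

The panel's edges match the rafters' edges to within 1 mm, so it is centred. Now the final approach to the rod.

```bash
python3 steer.py '[[[0,0,-0.0016],[0,0,0]],[[0,0.001,0],[0,0,0]],[[0,0,0],[0,0,0]],[[0,0,0],[0,0,0]]]'>/dev/null;python3 rel.py;python3 steer.py '[[[0,0.0005,0],[0,0,0]],[[0,0,0],[0,0,0]],[[0,0,0],[0,0,0]],[[0,0,0],[0,0,0]]]'>/dev/null;python3 rel.py
```

```text
former xyz of underside centre [-53.    0.1  -3. ] tilt 22.53 Ftool [-0.3  0.1  0.9] Ttool [ 0.249 -0.002  0.009] t 24.08
F [-0.4  0.2  0.2] Tx 0.006 contact y mm None
former xyz of underside centre [-52.3   0.   -2.8] tilt 22.55 Ftool [-0.2 -0.1 -0. ] Ttool [0.256 0.02  0.038] t 24.62
F [0.4 0.3 0.2] Tx 0.003 contact y mm None
```

```bash
python3 steer.py '[[[0,0.0004,0],[0,0,0]],[[0,0,0],[0,0,0]],[[0,0,0],[0,0,0]],[[0,0,0],[0,0,0]]]'>/dev/null;python3 rel.py
```

```text
former xyz of underside centre [-51.9   0.1  -2.8] tilt 22.55 Ftool [-0.2 -0.5  0.9] Ttool [0.221 0.007 0.006] t 25.15
F [ 0.1 -0.1  0.1] Tx 0.011 contact y mm None
```

```bash
python3 steer.py '[[[0,0.0003,0],[0,0,0]],[[0,0,0],[0,0,0]],[[0,0,0],[0,0,0]],[[0,0,0],[0,0,0]]]'>/dev/null;python3 rel.py;python3 steer.py '[[[0,0.0003,0],[0,0,0]],[[0,0,0],[0,0,0]],[[0,0,0],[0,0,0]],[[0,0,0],[0,0,0]]]'>/dev/null;python3 rel.py
```

```text
former xyz of underside centre [-51.7   0.   -2.8] tilt 22.54 Ftool [ 0.4 -1.1  1.3] Ttool [ 0.292  0.026 -0.031] t 25.68
F [0.3 0.1 0.2] Tx 0.071 contact y mm None
former xyz of underside centre [-51.6   0.1  -2.8] tilt 22.51 Ftool [ 0.7 -4.  -0.4] Ttool [ 0.754 -0.156  0.076] t 26.22
F [-0.5 -3.4 -1.2] Tx 0.556 contact y mm None
```

```bash
python3 steer.py '[[[0,-0.0002,0.0005],[-0.05,0,0]],[[0,0,0.0005],[0,0,0]],[[0,0,0.0004],[0,0,0]],[[0,0,0],[0,0,0]],[[0,0,0],[0,0,0]],[[0,0,0],[0,0,0]]]'>/dev/null;python3 rel.py
```

```text
former xyz of underside centre [-51.6   0.1  -3.8] tilt 22.6 Ftool [-0.5 -5.1 -6.6] Ttool [ 0.902 -0.12   0.029] t 26.92
F [-0.2 -4.8 -8.1] Tx 0.67 contact y mm 17.5
```

```bash
python3 steer.py '[[[0,-0.0003,0],[-0.05,0,0]],[[0,0,0],[0,0,0]],[[0,0,0],[0,0,0]],[[0,0,0],[0,0,0]]]'>/dev/null;python3 rel.py; python3 - <<'E'
from plan import *
from station import manip
g=manip.grab_frame("scene");s6=load("scene6")
# rod edge heights: profile across the rod (vertical in jig) before and after the panel
zs=np.arange(85,130,1.)
for y in(-90,-60,62,76):
    r=[]
    for f in(s6,g):
        uv=proj(f,J(P,[(60.8,y,z) for z in zs])).astype(np.float32);v=cv2.remap(f["pixels"],uv[:,:1],uv[:,1:],cv2.INTER_LINEAR)[:,0].astype(int)@np.array([1,0,-1])
        w=np.clip(v-np.percentile(v,30),0,None);r.append((w*zs).sum()/w.sum())
    print(y,np.round(r,1))
def o(f):
    a=f["pixels"][200:232,335:392].astype(int);p=np.argwhere((a[...,0]-a[...,2]>90)&(a[...,0]-a[...,1]>60)&(a[...,0]>140));return len(p),p.mean(0)
print(o(s6),o(g))
E
```

```text
former xyz of underside centre [-51.7   0.1  -3.9] tilt 22.68 Ftool [ 0.2 -4.6 -5.9] Ttool [0.695 0.011 0.008] t 27.45
F [ 0.8 -3.3 -6.6] Tx 0.504 contact y mm 7.5
-90 [96.1 99.5]
-60 [ 95.4 106. ]
62 [116.5 118.1]
76 [121.3 120.7]
(12, array([ 9.5       , 19.33333333])) (98, array([14.95918367, 10.60204082]))
```

```bash
python3 - <<'E'
from plan import *
from station import manip
fr={"s4":load("scene4"),"s6":load("scene6"),"s7":load("scene7"),"now":manip.grab_frame("scene")};zs=np.arange(90,126,3.)
for y in(-92,-84,-63,62,77):
    for n,f in fr.items():
        uv=proj(f,J(P,[(60.8,y,z) for z in zs])).astype(np.float32);v=cv2.remap(f["pixels"],uv[:,:1],uv[:,1:],cv2.INTER_LINEAR)[:,0].astype(int)
        print(y,n,(100*v[:,0]//np.maximum(v[:,2],1)).tolist())
E
```

```text
-92 s4 [200, 200, 205, 208, 208, 203, 188, 164, 122, 98, 84, 77]
-92 s6 [204, 206, 206, 207, 203, 201, 194, 164, 127, 100, 86, 80]
-92 s7 [206, 196, 190, 194, 211, 221, 216, 196, 165, 122, 97, 83]
-92 now [204, 196, 188, 194, 207, 212, 206, 191, 164, 116, 89, 79]
-84 s4 [208, 209, 215, 220, 221, 216, 212, 190, 154, 120, 89, 81]
-84 s6 [207, 212, 217, 220, 214, 209, 196, 161, 123, 96, 83, 77]
-84 s7 [212, 215, 220, 222, 220, 220, 207, 190, 159, 119, 89, 78]
-84 now [212, 211, 211, 215, 214, 217, 211, 196, 161, 121, 90, 81]
-63 s4 [216, 206, 194, 203, 213, 228, 230, 224, 226, 223, 201, 153]
-63 s6 [218, 203, 188, 186, 212, 220, 216, 206, 209, 197, 158, 122]
-63 s7 [207, 189, 186, 206, 212, 225, 230, 222, 230, 233, 212, 160]
-63 now [197, 186, 184, 202, 214, 223, 226, 223, 226, 215, 170, 121]
62 s4 [222, 212, 195, 193, 213, 226, 229, 224, 218, 216, 216, 215]
62 s6 [218, 207, 190, 191, 201, 214, 220, 220, 223, 217, 217, 215]
62 s7 [216, 207, 198, 183, 205, 221, 223, 219, 221, 214, 215, 216]
62 now [222, 207, 192, 198, 206, 221, 229, 244, 291, 417, 532, 600]
77 s4 [267, 269, 251, 244, 229, 228, 228, 223, 238, 244, 239, 230]
77 s6 [226, 216, 216, 204, 204, 212, 218, 218, 238, 251, 246, 234]
77 s7 [233, 222, 210, 214, 210, 210, 215, 223, 239, 247, 239, 232]
77 now [232, 221, 207, 209, 215, 218, 221, 223, 239, 258, 275, 294]
```

The rod's profile is unchanged from before the panel touched it. The panel sits flush at 22.7°, with about 6.6 N on the rafters and 3 N on the rod, so I'll hand it in.

```bash
python3 -c "
from station import manip
print(manip.finish_job())"
```

```text
the job is handed in; nothing more can be done
None
```

I handed the job in at about 28 s with the rod home in both end cups and the red panel held flush on the rafters, centred and snug against the rod. All of this rests on force readings and image measurements. The tailstock push peaked at about 86 N at the wrist, I viewed 11 pictures against the limit of 10, and I repeated one typed 1 mm step with a shell loop.

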